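Lock the drill bit rack onto the slotted post

ROBOT

A 6-joint arm with a two-finger parallel gripper is mounted at the origin on the work surface. World frame = base frame: x ahead of the robot, y to its left, z up, the work surface at z = 0. Lengths are in m, angles in degrees, forces in N, time in s.
With the tool pointing down it reaches from about 0.35 to 0.875 m from the base axis. Payload 4.2 kg.
Tool frame: the origin (TCP) lies midway between the tips of the shut fingers; the grasp point (between the pads) lies 19 mm behind it; z points along the fingers, y is the direction in which the jaws open and shut (so a half turn about z gives the same grasp; the last joint's range is limited). The gripper opens to 87 mm and grips with 3 to 60 N. Pads are 19 mm wide; open, the fingers measure 117 mm over their backs; the gripper's body (75 mm by 190 mm) begins 51 mm behind the grasp point.
Start: joints at [87.926, 22.042, 0.453, 0, -68.411, -14.817], TCP at [0.182, 0.598, 0.223] pointing down, gripper open.
Joint ranges: [-179.83, 179.83], [-69.29, 118.12], [-61.27, 80.66], [-181.25, 117.63], [-171.15, -9.14], [-177.46, 177.46]. Speed limits (degrees/s): [159.86, 159.86, 180, 180, 180, 180].

INTERFACE

Orientations are given as a 3x3 rotation matrix whose columns are the frame's x, y, z axes.
In Python, from station import r gives the robot as it stands.
- The arm moves only by the tool play_rows, never from a script. Its argument "commands" is a list that holds one entry, the list of rows, each a list of 7 numbers: the shift along the world's x, y, z in m, then the turn, a rotation vector about the world's x, y, z in rad, then the closure, from 0 (fully open) to 1 (shut). A call has 1 to 5 rows; each row is the pose to reach, as a shift and turn from the pose commanded when the call began; what a row does not reach only later rows make up. A row lasts 1/10 s, in which the tool goes at most 50 mm and 8.59 degrees, less where a joint would pass 70% of its speed; a pose out of reach is approached as far as the arm can. A call with a gripper value outside its range is refused whole. The fingers move at their own pace and stop on an object; the grip force is fixed at half the most. Time passes only in rows, so rows that repeat a pose let the fingers close. It gives the time, the measured TCP pose, the force and the opening at its end, in the units of the state.
- r.sense(): the state, without advancing time (a new reading comes with each control period).
- r.capture(name): name is "scene" or "top" or "wrist"; returns a dict with "image" (420x560x3 uint8, red, green, blue), "range_z" (420x560 float32, m along the optical axis (not along the pixel's ray), 0 where there is no reading), "intrinsics" (3x3 intrinsics, pixels), "extrinsics" (4x4, takes a point from camera to world coordinates); the wrist camera has in their place "mount" (4x4, takes a point from camera to tool coordinates, whose origin is the TCP and whose axes are the flange's). Camera axes: x right, y up, looking along -z (the intrinsics and any distortion apply to the point x, -y, -z); pixel columns grow to the right and rows downward; lengths in m; the calibration is good to about 2 mm. A picture is of the moment at which its call begins: read the wrist's pose just before it.
- r.finish_job(): hands the job in, once; it reports no verdict.
The state is a dict: "time_s": time; "joints": joint angles; "joint_velocities": joint speeds; "effort": joint torques, N m; "tcp_pos": TCP position; "ee_rot": TCP orientation; "wrist_force": force on the tool from outside, world axes, zero at the start; "moment": the same for the moment, N m; "gripper_width": opening from 0.0 (shut) to 1.0 (fully open).
Only numpy, scipy, OpenCV 4.12 (cv2) and the standard library are available. Lean on these libraries where they do the work, as an engineer would, in place of code of your own. Each camera call takes 0.05 s, during which the arm holds its last target. There are 200 camera calls.

TASK

Put the small aluminium drill bit rack up on the slotted steel post: pass its two hooks through the two slots in the post's front, then press it down until it is fully home and the sprung catch has snapped over the upper hook's toe, and set it by keeping up a steady downward push of about 15 N (never over 20) for a second. Let go of it, and leave the mallet, level, corner clamp and socket case alone.

Things in the scene. Friction and masses are not known exactly. Their poses are not given: they have to be found in the camera images.
- post: Fixed steel channel post, 44 mm wide (y), 216 mm high, on a dark foot plate 110 x 110 x 8 mm that reaches 20 mm in front of it. Its front wall (web, 4 mm thick) faces -x of this frame, roughly to the robot; the channel is open at the back (+x). Origin: on the web's front face, mid-width, at the foot's underside on the 3 mm mat; z up. Two slots, one above the other, on the centre line.
- upper_slot (a point): Middle of the lower edge of the upper slot, on the web's front face (post frame 0, 0, 165 mm). The slot is 9 mm wide (y) and 42 mm high (z); the post ends 51 mm above this point. Behind it in the channel a steel pocket takes the toe of the rack's upper hook; its floor is screw-set somewhere from 29.5 to 14 mm below this point, and where is not reported: feel for it.
- lower_slot (a point): Middle of the lower edge of the lower slot, on the web's front face (post frame 0, 0, 86 mm). The slot is 9 mm wide (y) and 42 mm high (z); nothing lies behind it.
- catch (a joint): Sprung brass catch on the pocket behind the upper slot: 0 m at rest, up to 0.008 m pushed back (+x). The upper hook's toe meets its sloping top 10 to 13 mm above home and pushes it back 2.5 to 3.5 mm; pressing past takes about 5 to 15 N. Within 1 mm of home it snaps over the toe and reads 0 again. Home is a hard stop: the toe on the pocket's floor.
- rack: Loose aluminium drill bit rack, about 0.32 kg, standing upright on the mat. Origin: lower edge of the back plate's rear face, mid-width; z up, +x out through its hooks; hung on the post its axes match the post's. Back plate 44 wide x 110 high, x -5 to 0. Tray 80 (x) x 84 (y) x 5 mm at the bottom, x -80 to 0, with six bits at y = +-28 mm up to 53 mm high.
- lug (a point): Middle of the top of the rack's grip lug (rack frame -33, 0, 110 mm): an upright rib 10 mm thick (y), 56 mm long (x -61 to -5) and 26 mm high (z 84 to 110), free on both sides; a strut joins its front end to the tray.
- upper_hook (a point): Root of the rack's upper hook: underside of its bar at the plate's rear face (rack frame 0, 0, 97 mm). Hook 6 mm thick (y): bar 6 mm high, 10 mm long (x), and a finger hanging 32 mm below the bar at x 5 to 10, so 38 mm high overall. Goes in with this point 32 to 36 mm above point upper_slot; home, it is 2.5 to 18 mm above it, as the pocket is set.
- lower_hook (a point): Root of the rack's lower hook (rack frame 0, 0, 18 mm): same bar, but its finger hangs only 14 mm; goes into the lower slot at the same time as the other. Home, the rack origin is 70.5 to 86 mm above the post origin, as the pocket is set, and 0 to 1 mm in front of the web. When locked, the rack lifts only about 1 mm if pulled up.
- mallet: Bystander: wooden mallet lying along its x, about 235 mm long, head 45 x 95 x 55 mm at +x.
- level: Bystander: yellow bubble level 28 x 220 x 46 mm standing on edge, long along y.
- clamp: Bystander: aluminium corner clamp about 125 x 120 x 34 mm.
- case: Bystander: closed chrome socket set case 120 x 220 x 51 mm.
- toe: Toe of the rack, a fixed part of it: a nib 4 x 6 x 4 mm sticking out beyond the foot of the upper hook's finger (rack frame x 10 to 14, z 65 to 69 mm). Origin: its underside, mid-width, where it leaves the finger (rack frame 10, 0, 65 mm). Only the toe rests in the pocket, so it carries the downward push and the rack's weight.
Things that resemble listed ones, but are neither listed nor needed, are in the scene too. What is meant by the rack is not yellow, and is the smaller of those in its own colour.

How it is judged:
By the outcome, as a careful person would: the job done as asked, in the order asked, and still so for the second after the job is handed in, with the robot touching nothing.
It also fails if it takes over 54 s, if anything falls off the work surface, if the arm or the gripper's body presses on something with over 40 N, if the wrist force passes 120 N, or if a joint passes its speed limit or range.

## Working session

There is one attempt and no reset: what is moved stays moved. The work goes in short steps, Python scripts to look and compute and a tool call to move; the robot and the scene stay as the last step left them, time stands still between calls to the robot, and variables do not carry over. Pictures are saved under pics/ and viewed, about 8 in all and at most 12, crops included, and the job is handed in when it is done.

Besides the shell and the picture viewer there is one more tool, called as name(argument=value, ...), one argument or row to a line, values as JSON. play_rows: Moves the arm, as the interface text tells. Its arguments: {"type":"object","properties":{"commands":{"type":"array","items":{"type":"array","items":{"type":"array","items":{"type":"number"}}}}},"required":["commands"]}

```bash
mkdir -p pics; cat > h.py <<'E'
import numpy as np, cv2
from station import r
def save(c,n,crop=None,s=1):
    im=c["image"][...,::-1]
    if crop: a,b,u,v=crop; im=im[b:v,a:u]
    cv2.imwrite("pics/"+n+".png",cv2.resize(im,None,fx=s,fy=s,interpolation=cv2.INTER_CUBIC))
def ext(c,s=None):
    if "extrinsics" in c: return np.array(c["extrinsics"])
    T=np.eye(4);T[:3,:3]=s["ee_rot"];T[:3,3]=s["tcp_pos"];return T@np.array(c["mount"])
def cloud(c,s=None):
    K=np.array(c["intrinsics"]);z=c["range_z"];v,u=np.mgrid[:z.shape[0],:z.shape[1]]
    x=(u-K[0,2])/K[0,0]*z;y=(v-K[1,2])/K[1,1]*z
    P=np.stack([x,-y,-z],-1);E=ext(c,s)
    P=P@E[:3,:3].T+E[:3,3];P[z==0]=np.nan;return P
E
python3 - <<'E'
from h import *
import pickle
s=r.sense();print({k:np.round(v,3).tolist() for k,v in s.items()})
for n in("scene","top"):
    c=r.capture(n);save(c,n,s=1.4);pickle.dump(c,open(n+".pkl","wb"));print(c.keys(),c["intrinsics"])
a=cv2.imread("pics/scene.png");b=cv2.imread("pics/top.png")
E
```

```text
{'time_s': 0.0, 'joints': [87.927, 22.093, 0.379, -0.03, -68.411, -14.818], 'joint_velocities': [-0.043, -0.072, -0.088, 0.073, -0.034, 0.007], 'effort': [0.0, -39.067, 18.74, 4.22, 0.011, -0.0], 'tcp_pos': [0.181, 0.597, 0.221], 'ee_rot': [[0.957, -0.291, -0.001], [-0.291, -0.957, -0.002], [0.0, 0.002, -1.0]], 'wrist_force': [0.757, 0.354, 0.513], 'moment': [-0.038, 0.005, 0.0], 'gripper_width': 1.002}
dict_keys(['image', 'range_z', 'intrinsics', 'extrinsics']) [[451.49134869   0.         284.51544283]
 [  0.         451.49134869 201.69950703]
 [  0.           0.           1.        ]]
dict_keys(['image', 'range_z', 'intrinsics', 'extrinsics']) [[424.33967152   0.         276.53500822]
 [  0.         424.33967152 205.4019438 ]
 [  0.           0.           1.        ]]
```

View pics/scene.png

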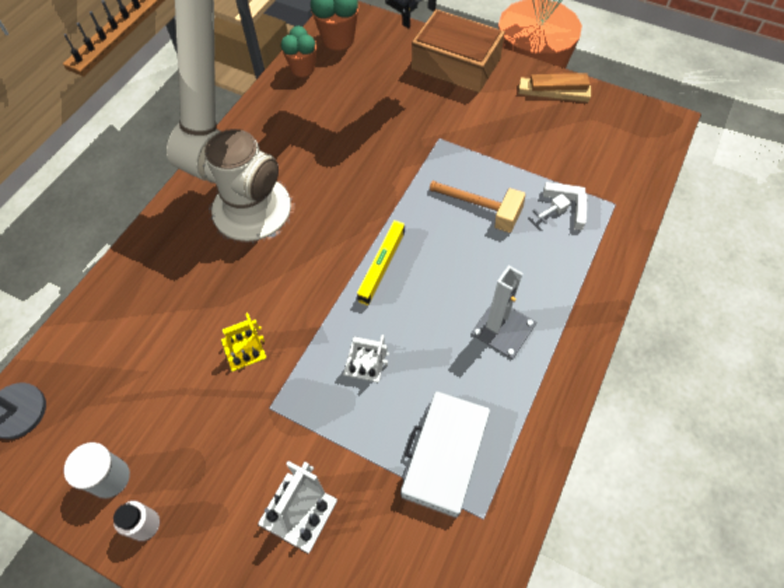

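View pics/top.png

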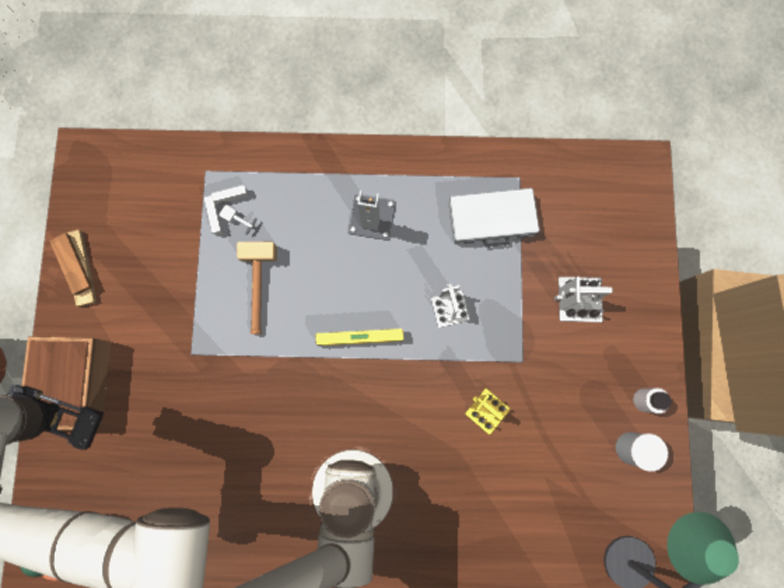

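In the pictures, three things could be taken for the rack: white on the mat, scene (367,358) / top (450,305); yellow, scene (243,343) / top (488,410); white and larger, off the mat, scene (298,507) / top (582,300). I choose the one on the mat: not yellow, and the smaller white one. The post is at top (372,213) and scene (507,310). Next: crops of both, and point clouds.

```bash
python3 - <<'E'
from h import *
import pickle
t=pickle.load(open("top.pkl","rb"));sc=pickle.load(open("scene.pkl","rb"))
f=lambda c,q:cv2.resize(c["image"][q[1]:q[3],q[0]:q[2],::-1],(400,300),interpolation=cv2.INTER_CUBIC)
cv2.imwrite("pics/crops.png",np.vstack([np.hstack([f(t,(290,190,370,250)),f(t,(230,120,310,180))]),np.hstack([f(sc,(220,220,320,295)),f(sc,(320,180,420,255))])]))
for n,c,q in(("rack",t,(290,190,370,250)),("post",t,(230,120,310,180)),("rackS",sc,(220,220,320,295)),("postS",sc,(320,180,420,255))):
    P=cloud(c)[q[1]:q[3],q[0]:q[2]].reshape(-1,3);P=P[P[:,2]>.02]
    for lo,hi in((.02,.05),(.05,.09),(.09,.105),(.105,.125),(.15,.2),(.2,.23)):
        A=P[(P[:,2]>lo)&(P[:,2]<hi)]
        if len(A)>5: print(n,lo,len(A),A.mean(0).round(4),A.min(0).round(3),A.max(0).round(3),cv2.minAreaRect((A[:,:2]*1000).astype(np.float32)))
E
```

```text
rack 0.02 85 [ 0.4644 -0.2385  0.029 ] [ 0.429 -0.278  0.021] [ 0.503 -0.202  0.049] ((465.654052734375, -239.23825073242188), (66.48429870605469, 70.07512664794922), 13.021608352661133)
rack 0.05 38 [ 0.4732 -0.2344  0.0675] [ 0.432 -0.274  0.05 ] [ 0.513 -0.207  0.089] ((476.1273193359375, -236.96878051757812), (77.0408935546875, 58.980812072753906), 13.840860366821289)
rack 0.09 22 [ 0.4801 -0.2317  0.0992] [ 0.442 -0.248  0.091] [ 0.511 -0.21   0.104] ((478.3676452636719, -240.34591674804688), (69.68675994873047, 36.27772521972656), 31.72664451599121)
rack 0.105 73 [ 0.4786 -0.2361  0.1136] [ 0.443 -0.25   0.106] [ 0.506 -0.211  0.125] ((474.572509765625, -230.70249938964844), (63.680503845214844, 38.500186920166016), 0.4500892162322998)
post 0.02 34 [ 0.6799 -0.0291  0.0331] [ 0.657 -0.083  0.02 ] [0.748 0.014 0.05 ] ((700.84326171875, -31.72580337524414), (97.82160949707031, 89.03987884521484), 86.51887512207031)
post 0.05 42 [ 0.6746 -0.0257  0.07  ] [ 0.668 -0.048  0.05 ] [ 0.692 -0.002  0.089] ((673.58740234375, -28.611658096313477), (21.763132095336914, 48.825714111328125),
[... 1940 characters left out ...]
-0.049  0.09 ] [ 0.704 -0.006  0.105] ((695.8341064453125, -32.931156158447266), (52.2398796081543, 25.56547737121582), 49.897666931152344)
postS 0.105 34 [ 0.6865 -0.0438  0.1146] [ 0.671 -0.05   0.106] [ 0.706 -0.009  0.125] ((696.0261840820312, -34.22365188598633), (50.090736389160156, 24.551517486572266), 47.16047286987305)
postS 0.15 213 [ 0.6891 -0.0268  0.1749] [ 0.669 -0.05   0.15 ] [ 0.712 -0.001  0.2  ] ((692.21337890625, -26.574134826660156), (48.02347946166992, 37.98262405395508), 76.73179626464844)
postS 0.2 132 [ 0.6857 -0.0253  0.2141] [ 0.67  -0.051  0.2  ] [ 0.707 -0.     0.226] ((687.64111328125, -25.0883846282959), (48.09697723388672, 32.57808303833008), 82.70346069335938)
```

View pics/crops.png

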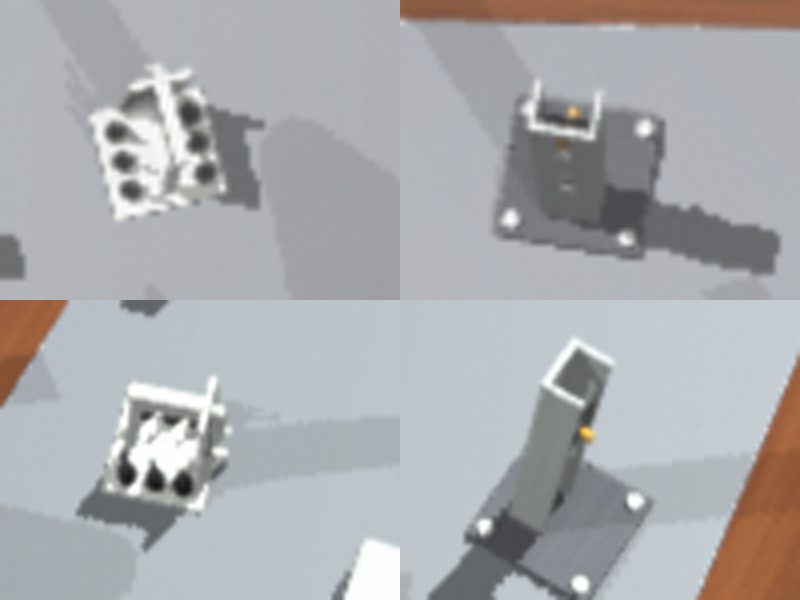

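The crops show the rack on the mat with its hooks toward the upper left (+x, +y): lug around (165,120) in the crop, yaw about +15°. The post has a yaw of about -8°, with its slots on the near face at (565,145) and (565,187) in the crop. I'll move over for a closer wrist view.

play_rows(
  commands=[
    [[0.036,-0.028,0.016,0,0,0.037,0],[0.072,-0.056,0.032,0,0,0.074,0],[0.108,-0.084,0.048,0,0,0.111,0],[0.144,-0.112,0.064,0,0,0.148,0],[0.18,-0.14,0.08,0,0,0.187,0]],
  ],
)

```text
time_s: 0.6
tcp_pos: [0.3625, 0.4565, 0.3028]
ee_rot: [[0.994, -0.106, -0.0], [-0.106, -0.994, -0.001], [-0.0, 0.001, -1.0]]
wrist_force: [0.1, 0.3, 0.7]
gripper_width: 0.997
```

play_rows(
  commands=[
    [[0.016,-0.047,0.006,0,0,0.037,0],[0.032,-0.094,0.012,0,0,0.074,0],[0.048,-0.141,0.018,0,0,0.111,0],[0.064,-0.188,0.024,0,0,0.148,0],[0.08,-0.235,0.03,0,0,0.187,0]],
  ],
)

```text
time_s: 1.1
tcp_pos: [0.4415, 0.221, 0.3326]
ee_rot: [[0.997, 0.081, -0.0], [0.081, -0.997, -0.0], [-0.0, 0.0, -1.0]]
wrist_force: [1.2, -0.2, 0.4]
gripper_width: 0.999
```

play_rows(
  commands=[
    [[0.004,-0.049,0,0,0,0.037,0],[0.008,-0.098,0,0,0,0.074,0],[0.012,-0.147,0,0,0,0.111,0],[0.016,-0.196,0,0,0,0.148,0],[0.02,-0.245,0,0,0,0.187,0]],
  ],
)

```text
time_s: 1.6
tcp_pos: [0.4609, -0.0238, 0.3324]
ee_rot: [[0.964, 0.265, -0.0], [0.265, -0.964, 0.0], [-0.0, -0.0, -1.0]]
wrist_force: [1.5, 0.5, -0.5]
gripper_width: 1.002
```

```bash
python3 - <<'E'
from h import *
s=r.sense();c=r.capture("wrist");print(np.array(c["mount"]).round(4),c["intrinsics"]);print({k:np.round(s[k],3).tolist() for k in("time_s","joints","tcp_pos","ee_rot","wrist_force")})
E=ext(c,s);print(E.round(3))
E
```

```text
[[ 4.000e-04  9.628e-01  2.703e-01  7.530e-02]
 [ 1.000e+00 -3.000e-04 -2.000e-04  2.000e-04]
 [-1.000e-04  2.703e-01 -9.628e-01 -1.618e-01]
 [ 0.000e+00  0.000e+00  0.000e+00  1.000e+00]] [[371.63667315   0.         279.802538  ]
 [  0.         371.63667315 213.10916692]
 [  0.           0.           1.        ]]
{'time_s': 1.6, 'joints': [17.286, 2.045, -9.748, -0.012, -78.209, 88.084], 'tcp_pos': [0.461, -0.024, 0.332], 'ee_rot': [[0.964, 0.265, -0.0], [0.265, -0.964, 0.0], [-0.0, -0.0, -1.0]], 'wrist_force': [1.55, 0.533, -0.452]}
[[ 0.265  0.928  0.261  0.534]
 [-0.964  0.255  0.072 -0.004]
 [-0.    -0.27   0.963  0.494]
 [ 0.     0.     0.     1.   ]]
```

play_rows(
  commands=[
    [[0.003,-0.042,-0.016,0,0,0,0],[0.006,-0.084,-0.032,0,0,0,0],[0.009,-0.126,-0.048,0,0,0,0],[0.012,-0.168,-0.064,0,0,0,0],[0.015,-0.21,-0.08,0,0,0,0]],
  ],
)

```text
time_s: 2.15
tcp_pos: [0.4761, -0.2335, 0.2516]
ee_rot: [[0.965, 0.263, -0.0], [0.263, -0.965, 0.0], [-0.0, -0.0, -1.0]]
wrist_force: [1.2, 0.4, 0.7]
gripper_width: 1.001
```

play_rows(
  commands=[
    [[0,0,0,0,0,0,0],[0,0,0,0,0,0,0]],
  ],
)

```text
time_s: 2.35
tcp_pos: [0.476, -0.2326, 0.2515]
ee_rot: [[0.965, 0.261, -0.002], [0.261, -0.965, 0.001], [-0.002, -0.001, -1.0]]
wrist_force: [0.4, -0.3, 0.3]
gripper_width: 1.0
```

```bash
python3 - <<'E'
from h import *
import pickle
s=r.sense();c=r.capture("wrist");save(c,"w1",s=1.4);pickle.dump((c,s),open("w1.pkl","wb"))
print({k:np.round(s[k],3).tolist() for k in("time_s","joints","tcp_pos","ee_rot","wrist_force")})
P=cloud(c,s);m=(P[...,2]>.106)&(P[...,2]<.118)&(abs(P[...,1]+.235)<.1)
A=P[m];print(len(A),np.median(A,0));v,u=np.where(m);print(u.min(),u.max(),v.min(),v.max())
print(cv2.minAreaRect((A[:,:2]*1000).astype(np.float32)))
E
```

```text
{'time_s': 2.35, 'joints': [-8.496, 11.634, -10.059, -0.012, -68.444, 113.621], 'tcp_pos': [0.476, -0.233, 0.251], 'ee_rot': [[0.965, 0.261, -0.002], [0.261, -0.965, 0.001], [-0.002, -0.001, -1.0]], 'wrist_force': [0.369, -0.309, 0.349]}
1190 [ 0.48707289 -0.23766751  0.11254611]
260 313 157 240
((482.1834411621094, -243.05499267578125), (68.99784851074219, 42.49314880371094), 31.351158142089844)
```

View pics/w1.png

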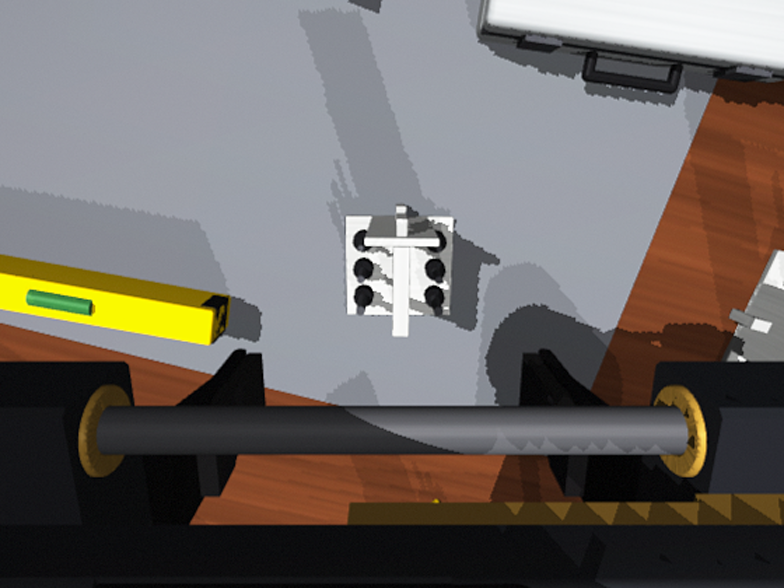

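The picture shows the rack straight ahead: plate across at (402,242), lug from (401,250) to (400,335) and hook at (402,210). It is already nearly aligned with the tool. Next I fit the lug and plate for the grasp.

```bash
python3 - <<'E'
from h import *
import pickle
c,s=pickle.load(open("w1.pkl","rb"));P=cloud(c,s)
R=np.array(s["ee_rot"]);Q=(P-s["tcp_pos"])@R  # tool frame
m=(P[...,2]>.108)&(P[...,2]<.118)&(abs(P[...,1]+.235)<.1)
v,u=np.where(m)
for row in range(155,245,5):
    k=u[v==row]
    if len(k): q=Q[row,k]; print(row,k.min(),k.max(),q[:,0].mean().round(4),q[:,1].min().round(4),q[:,1].max().round(4),P[row,k,2].mean().round(4))
L=m.copy();L[:182]=0;A=Q[L];p=np.polyfit(A[:,0],A[:,1],1);print("lug slope deg",np.degrees(np.arctan(p[0])),p,A.min(0),A.max(0))
B=m.copy();B[:168]=0;B[180:]=0;B=Q[B];print("plate",B.min(0),B.max(0),np.polyfit(B[:,1],B[:,0],1))
E
```

```text
170 260 312 0.0272 -0.0159 0.0266 0.1118
175 260 313 0.0233 -0.0159 0.0273 0.1127
180 281 292 0.0191 0.0013 0.0103 0.1125
185 281 292 0.0149 0.0013 0.0103 0.1127
190 281 292 0.0108 0.0013 0.0104 0.1129
195 281 292 0.0065 0.0013 0.0104 0.1126
200 280 291 0.0023 0.0004 0.0096 0.1127
205 280 291 -0.002 0.0004 0.0096 0.1127
210 280 291 -0.0064 0.0005 0.0097 0.1124
215 280 290 -0.0109 0.0005 0.0089 0.1121
220 280 291 -0.0151 0.0005 0.0097 0.1126
225 280 291 -0.0196 0.0005 0.0098 0.1125
230 280 291 -0.024 0.0005 0.0099 0.1126
235 280 291 -0.0286 0.0005 0.0098 0.1124
240 280 290 -0.0331 0.0005 0.0091 0.1126
lug slope deg 0.8646064579341072 [0.01509137 0.00537194] [-0.03335746  0.00044535  0.13651237] [0.01776346 0.01044589 0.14160223]
plate [ 0.01969554 -0.01593985  0.13703547] [0.02770104 0.02742595 0.14335437] [-0.01648922  0.02484178]
```

play_rows(
  commands=[
    [[-0.0146,-0.0092,-0.03,0,0,-0.015,0],[-0.0146,-0.0092,-0.07,0,0,-0.015,0],[-0.0146,-0.0092,-0.11,0,0,-0.015,0],[-0.0146,-0.0092,-0.14,0,0,-0.015,0],[-0.0146,-0.0092,-0.155,0,0,-0.015,0]],
  ],
)

```text
time_s: 2.9
tcp_pos: [0.461, -0.2392, 0.0958]
ee_rot: [[0.968, 0.251, -0.003], [0.251, -0.968, 0.001], [-0.002, -0.002, -1.0]]
wrist_force: [-0.3, -0.6, 0.3]
gripper_width: 0.997
```

play_rows(
  commands=[
    [[0,0,-0.0145,0,0,0,0],[0,0,-0.0145,0,0,0,0],[0,0,-0.0145,0,0,0,0.5],[0,0,-0.0145,0,0,0,1],[0,0,-0.0145,0,0,0,1]],
  ],
)

```text
time_s: 3.4
tcp_pos: [0.4628, -0.241, 0.0843]
ee_rot: [[0.968, 0.249, 0.003], [0.249, -0.968, -0.001], [0.002, 0.001, -1.0]]
wrist_force: [-0.2, 0.1, -0.9]
gripper_width: 0.808
```

play_rows(
  commands=[
    [[0,0,0,0,0,0,1],[0,0,0,0,0,0,1],[0,0,0,0,0,0,1],[0,0,0,0,0,0,1],[0,0,0,0,0,0,1]],
  ],
)

```text
time_s: 3.9
tcp_pos: [0.4619, -0.2412, 0.083]
ee_rot: [[0.969, 0.248, -0.0], [0.248, -0.969, 0.0], [-0.0, -0.0, -1.0]]
wrist_force: [-0.7, 0.3, -0.4]
gripper_width: 0.358
```

play_rows(
  commands=[
    [[0,0,0,0,0,0,1],[0,0,0,0,0,0,1],[0,0,0,0,0,0,1],[0,0,0,0,0,0,1],[0,0,0,0,0,0,1]],
  ],
)

```text
time_s: 4.4
tcp_pos: [0.4618, -0.2412, 0.0829]
ee_rot: [[0.969, 0.248, -0.0], [0.248, -0.969, 0.0], [-0.0, -0.0, -1.0]]
wrist_force: [-0.8, -1.2, -1.4]
gripper_width: 0.109
```

play_rows(
  commands=[
    [[0,0,0.005,0,0,0,1],[0,0,0.02,0,0,0,1],[0,0,0.05,0,0,0,1],[0,0,0.08,0,0,0,1],[0,0,0.102,0,0,0,1]],
  ],
)

```text
time_s: 4.9
tcp_pos: [0.4619, -0.2409, 0.1865]
ee_rot: [[0.969, 0.249, 0.001], [0.249, -0.969, 0.0], [0.001, -0.0, -1.0]]
wrist_force: [0.3, 0.1, -3.8]
gripper_width: 0.112
```

Gripped: the opening is 9.7 mm against a 10 mm lug, and the force shows the rack's weight. I carry it to a standoff in front of the post.

play_rows(
  commands=[
    [[0.008,0.015,0,0,0,-0.03,1],[0.022,0.04,0,0,0,-0.08,1],[0.037,0.068,0,0,0,-0.13,1],[0.051,0.095,0,0,0,-0.17,1],[0.065,0.12,0,0,0,-0.21,1]],
  ],
)

```text
time_s: 5.4
tcp_pos: [0.5264, -0.1197, 0.1844]
ee_rot: [[0.999, 0.039, -0.002], [0.039, -0.999, 0.001], [-0.002, -0.001, -1.0]]
wrist_force: [0.4, -0.3, -3.8]
gripper_width: 0.111
```

play_rows(
  commands=[
    [[0.014,0.026,0,0,0,-0.04,1],[0.028,0.052,0,0,0,-0.08,1],[0.042,0.077,0,0,0,-0.12,1],[0.054,0.1,0,0,0,-0.16,1],[0.06,0.109,0,0,0,-0.18,1]],
  ],
)

```text
time_s: 5.9
tcp_pos: [0.5871, -0.0099, 0.1841]
ee_rot: [[0.99, -0.138, -0.002], [-0.138, -0.99, 0.001], [-0.002, -0.0, -1.0]]
wrist_force: [0.1, -0.5, -3.2]
gripper_width: 0.111
```

play_rows(
  commands=[
    [[0,0,0,0,0,0,1],[0,0,0,0,0,0,1],[0,0,0,0,0,0,1]],
  ],
)

```text
time_s: 6.2
tcp_pos: [0.5861, -0.0128, 0.1847]
ee_rot: [[0.99, -0.139, -0.001], [-0.139, -0.99, -0.0], [-0.001, 0.0, -1.0]]
wrist_force: [0.2, -0.6, -3.0]
gripper_width: 0.113
```

```bash
cat > fit.py <<'E'
from h import *
import pickle,sys
n=sys.argv[1]
s=r.sense();c=r.capture("wrist");save(c,n,(130,60,430,285),2.6);pickle.dump((c,s),open(n+".pkl","wb"))
print({k:np.round(s[k],4).tolist() for k in("time_s","joints","tcp_pos","ee_rot","wrist_force")})
P=cloud(c,s);R=np.array(s["ee_rot"]);Q=(P-s["tcp_pos"])@R
for row in range(40,300,6):
    z=Q[row,:,2];k=np.where((z>-.06)&(z<.01)&(abs(Q[row,:,1])<.06))[0]
    if len(k)>3:
        # split into runs
        for g in np.split(k,np.where(np.diff(k)>1)[0]+1):
            if len(g)>3: q=Q[row,g];print(row,g[0],g[-1],"x %.4f"%np.median(q[:,0]),"y %.4f..%.4f"%(q[:,1].min(),q[:,1].max()),"z %.4f..%.4f"%(q[:,2].min(),q[:,2].max()))
E
python3 fit.py w2
```

```text
{'time_s': 6.2, 'joints': [14.5576, 20.0005, -8.3357, -0.0162, -61.7412, 67.4641], 'tcp_pos': [0.5861, -0.0128, 0.1847], 'ee_rot': [[0.9903, -0.1389, -0.0014], [-0.1389, -0.9903, -0.0001], [-0.0013, 0.0003, -1.0]], 'wrist_force': [0.1574, -0.5641, -3.046]}
40 207 232 x 0.0975 y -0.0233..-0.0202 z -0.0351..0.0085
40 322 346 x 0.0972 y 0.0175..0.0205 z -0.0354..0.0099
46 208 232 x 0.0955 y -0.0229..-0.0203 z -0.0352..0.0088
46 323 326 x 0.0995 y 0.0175..0.0176 z -0.0065..0.0053
46 328 345 x 0.0946 y 0.0175..0.0203 z -0.0349..-0.0125
52 208 255 x 0.0927 y -0.0233..-0.0082 z -0.0350..-0.0324
52 257 345 x 0.0927 y -0.0076..0.0203 z -0.0355..-0.0327
58 208 345 x 0.0909 y -0.0234..0.0203 z -0.0361..-0.0327
64 208 255 x 0.0891 y -0.0235..-0.0083 z -0.0356..-0.0324
64 257 345 x 0.0891 y -0.0077..0.0206 z -0.0357..-0.0322
70 217 266 x 0.0888 y -0.0228..-0.0059 z -0.0201..-0.0014
70 288 337 x 0.0888 y 0.0031..0.0205 z -0.0196..0.0032
76 226 266 x 0.0888 y -0.0234..-0.0062 z 0.0056..0.0086
76 288 305 x 0.0888 y 0.0032..0.0105 z 0.0066..0.0085
76 307 328 x 0.0888 y 0.0113..0.0203 z 0.0065..0.0094
[... 746 characters left out ...]
0.0282
232 267 292 x 0.0309 y -0.0051..0.0043 z -0.0309..-0.0286
238 267 292 x 0.0284 y -0.0051..0.0043 z -0.0305..-0.0283
244 267 292 x 0.0260 y -0.0052..0.0043 z -0.0304..-0.0285
250 251 258 x 0.0122 y -0.0136..-0.0105 z -0.0011..0.0005
250 267 292 x 0.0237 y -0.0052..0.0044 z -0.0308..-0.0289
250 301 308 x 0.0123 y 0.0095..0.0128 z -0.0018..0.0004
256 249 310 x 0.0124 y -0.0140..0.0132 z -0.0307..-0.0035
262 248 311 x 0.0123 y -0.0138..0.0131 z -0.0307..-0.0091
268 246 313 x 0.0123 y -0.0142..0.0134 z -0.0307..-0.0167
274 243 316 x 0.0122 y -0.0150..0.0141 z -0.0307..-0.0221
280 245 314 x 0.0112 y -0.0136..0.0128 z -0.0329..-0.0251
286 245 314 x 0.0107 y -0.0131..0.0124 z -0.0377..-0.0255
```

View pics/w2.png

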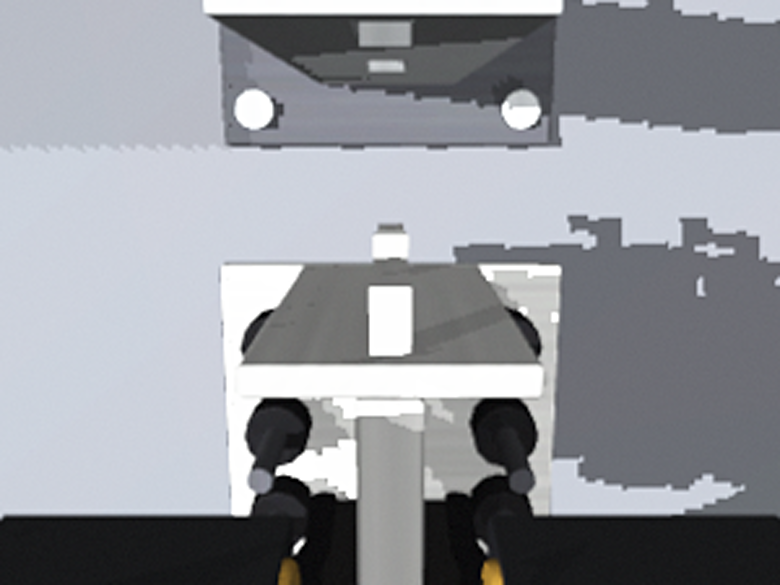

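The crop shows the rack's upper hook at (390,245), clear of the post front, and the two slots on the post at (385,35) and (385,65). In the tool frame the hook's y is -0.5 mm and the slot's is -1.4 mm. The rack origin is at 101.5 mm (window 100–104). Now the yaw fit.

```bash
python3 - <<'E'
from h import *
import pickle
c,s=pickle.load(open("w2.pkl","rb"));P=cloud(c,s);R=np.array(s["ee_rot"]);Q=(P-s["tcp_pos"])@R
def pl(A,n):
    p,*_=np.linalg.lstsq(np.c_[A[:,1:],np.ones(len(A))],A[:,0],rcond=None);d=A[:,0]-np.c_[A[:,1:],np.ones(len(A))]@p
    k=abs(d)<.001;A=A[k];p,*_=np.linalg.lstsq(np.c_[A[:,1:],np.ones(len(A))],A[:,0],rcond=None)
    print(n,len(A),"dx/dy deg %.2f dx/dz deg %.2f x0 %.4f"%(*np.degrees(np.arctan(p[:2])),p[2]))
m=(abs(Q[...,0]-.0888)<.003)&(Q[...,2]>-.028)&(Q[...,2]<.08)&(abs(Q[...,1]+.0015)<.02);pl(Q[m],"web")
m=(abs(Q[...,0]-.0429)<.002)&(Q[...,2]>-.025)&(Q[...,2]<.07)&(abs(Q[...,1])<.03)&(abs(Q[...,1])>.005);pl(Q[m],"plate")
# slot edges: inside-of-web rows
v,u=np.where((abs(Q[...,0]-.0888)<.0015)&(Q[...,2]>-.02)&(Q[...,2]<.1)&(abs(Q[...,1])<.03))
for row in sorted(set(v))[::1]:
    k=u[v==row];g=np.where(np.diff(k)>5)[0]
    for i in g: print(row,"slot y %.4f %.4f z %.4f"%(Q[row,k[i],1],Q[row,k[i+1],1],Q[row,k[i],2]),end="; ")
for x in range(53,66,12):pass
m=(abs(Q[...,0]-.091)<.002)&(Q[...,2]<-.03)&(abs(Q[...,1])<.03);print("top z",np.median(Q[m][:,2]),np.median(Q[m],0));m=(abs(Q[...,1])<.004)&(Q[...,2]<-.027)&(Q[...,0]>.02)&(Q[...,0]<.036);print("lug",np.median(Q[m],0))
E
```

```text
web 1517 dx/dy deg 0.08 dx/dz deg 0.02 x0 0.0889
plate 2417 dx/dy deg 0.06 dx/dz deg -0.16 x0 0.0429
69 slot y -0.0059 0.0031 z -0.0120; 70 slot y -0.0059 0.0031 z -0.0130; 71 slot y -0.0059 0.0031 z -0.0007; 72 slot y -0.0059 0.0031 z -0.0021; 73 slot y -0.0059 0.0031 z -0.0025; 74 slot y -0.0059 0.0031 z 0.0112; 84 slot y -0.0060 0.0032 z 0.0648; 85 slot y -0.0047 -0.0002 z 0.0942; top z -0.034064319020186376 [ 0.090916   -0.00153572 -0.03406432]
lug [ 2.70306307e-02 -3.89263132e-05 -9.77480748e-02]
```

Yaw agrees within 0.1°. I shift +0.9 mm sideways and advance 29 mm, so the toe is just short of the web, then check again.

play_rows(
  commands=[
    [[0.006,0,0.0004,0,0,0,1],[0.012,-0.0008,0.0004,0,0,0,1],[0.02,-0.002,0.0004,0,0,0,1],[0.025,-0.0026,0.0004,0,0,0,1],[0.0288,-0.0031,0.0004,0,0,0,1]],
  ],
)

```text
time_s: 6.75
tcp_pos: [0.6164, -0.0154, 0.1852]
ee_rot: [[0.99, -0.139, -0.0], [-0.139, -0.99, -0.0], [-0.0, 0.0, -1.0]]
wrist_force: [-0.0, -0.1, -3.8]
gripper_width: 0.115
```

play_rows(
  commands=[
    [[0,0,0,0,0,0,1],[0,0,0,0,0,0,1],[0,0,0,0,0,0,1]],
  ],
)

```text
time_s: 7.05
tcp_pos: [0.6155, -0.0152, 0.1854]
ee_rot: [[0.99, -0.138, -0.0], [-0.138, -0.99, -0.0], [-0.0, 0.0, -1.0]]
wrist_force: [-0.3, -0.3, -4.0]
gripper_width: 0.112
```

```bash
python3 fit.py w3 | awk 'NR==1||/^(1[0-9][0-9]|2[0-2][0-9]) /'; python3 - <<'E'
from h import *
import pickle
c,s=pickle.load(open("w3.pkl","rb"));P=cloud(c,s);R=np.array(s["ee_rot"]);Q=(P-s["tcp_pos"])@R
m=(abs(Q[...,1])<.03)&(Q[...,2]<-.027)&(Q[...,2]>-.045)&(Q[...,0]>.055)&(Q[...,0]<.09);print("posttop",np.median(Q[m],0),Q[m].min(0),Q[m].max(0))
m=(abs(Q[...,1])<.004)&(Q[...,2]<-.027)&(Q[...,2]>-.035)&(Q[...,0]>.02)&(Q[...,0]<.036);print("lug",np.median(Q[m],0))
E
```

```text
{'time_s': 7.05, 'joints': [13.6268, 22.7054, -4.0463, -0.0053, -63.2694, 68.4262], 'tcp_pos': [0.6155, -0.0152, 0.1854], 'ee_rot': [[0.9904, -0.1383, -0.0004], [-0.1383, -0.9904, -0.0], [-0.0004, 0.0001, -1.0]], 'wrist_force': [-0.2766, -0.2527, -4.0094]}
100 216 238 x 0.0782 y -0.0213..-0.0185 z -0.0343..0.0079
100 325 348 x 0.0782 y 0.0191..0.0223 z -0.0342..0.0079
106 216 238 x 0.0762 y -0.0216..-0.0186 z -0.0343..0.0081
106 325 348 x 0.0762 y 0.0192..0.0223 z -0.0345..0.0067
112 216 238 x 0.0742 y -0.0215..-0.0185 z -0.0344..0.0066
112 324 347 x 0.0742 y 0.0192..0.0222 z -0.0340..0.0087
118 217 238 x 0.0722 y -0.0215..-0.0186 z -0.0340..0.0064
118 324 347 x 0.0722 y 0.0192..0.0222 z -0.0339..0.0082
124 217 238 x 0.0702 y -0.0215..-0.0185 z -0.0343..0.0058
124 324 347 x 0.0701 y 0.0192..0.0222 z -0.0349..0.0079
130 217 239 x 0.0680 y -0.0216..-0.0186 z -0.0347..0.0098
130 324 346 x 0.0681 y 0.0192..0.0219 z -0.0343..0.0064
136 218 239 x 0.0659 y -0.0213..-0.0185 z -0.0336..0.0073
136 323 346 x 0.0659 y 0.0192..0.0220 z -0.0353..0.0094
142 218 271 x 0.0634 y -0.0214..-0.0041 z -0.
[... 456 characters left out ...]
0.0235..-0.0219
178 272 287 x 0.0500 y -0.0032..0.0024 z -0.0242..-0.0210
184 232 327 x 0.0429 y -0.0217..0.0210 z -0.0238..0.0033
190 228 331 x 0.0429 y -0.0219..0.0209 z -0.0237..-0.0096
196 224 335 x 0.0430 y -0.0220..0.0211 z -0.0236..-0.0211
202 220 338 x 0.0424 y -0.0224..0.0210 z -0.0311..-0.0282
208 220 338 x 0.0402 y -0.0224..0.0212 z -0.0312..-0.0284
214 267 292 x 0.0377 y -0.0051..0.0042 z -0.0303..-0.0277
220 266 292 x 0.0355 y -0.0055..0.0042 z -0.0313..-0.0286
226 266 292 x 0.0332 y -0.0055..0.0042 z -0.0303..-0.0283
posttop [ 0.06573408  0.00077431 -0.03316888] [ 0.05944162 -0.02179627 -0.03565373] [ 0.08997694  0.02256155 -0.02703284]
lug [ 0.02819757  0.00014238 -0.02967015]
```

The hook is now 0.9 mm off the slot's centre the other way, so I correct by 0.8 mm and go in.

play_rows(
  commands=[
    [[0,-0.0008,0.0001,0,0,0,1],[0,-0.0008,0.0001,0,0,0,1],[0.004,-0.0014,0.0001,0,0,0,1],[0.008,-0.0019,0.0001,0,0,0,1],[0.008,-0.0019,0.0001,0,0,0,1]],
  ],
)

```text
time_s: 7.6
tcp_pos: [0.6245, -0.0172, 0.1855]
ee_rot: [[0.99, -0.138, 0.001], [-0.138, -0.99, -0.0], [0.001, -0.0, -1.0]]
wrist_force: [-0.2, -0.3, -3.8]
gripper_width: 0.112
```

```bash
python3 fit.py w4 | awk 'NR==1||/^(1[0-9][0-9]|2[0-2][0-9]) /'
```

```text
{'time_s': 7.6, 'joints': [13.2514, 23.5282, -2.7361, 0.0115, -63.7076, 68.786], 'tcp_pos': [0.6245, -0.0172, 0.1855], 'ee_rot': [[0.9904, -0.1384, 0.0005], [-0.1384, -0.9904, -0.0001], [0.0005, -0.0, -1.0]], 'wrist_force': [-0.2035, -0.3273, -3.8147]}
100 214 236 x 0.0782 y -0.0221..-0.0192 z -0.0335..0.0086
100 323 346 x 0.0782 y 0.0185..0.0214 z -0.0345..0.0079
106 214 236 x 0.0762 y -0.0222..-0.0191 z -0.0337..0.0066
106 323 345 x 0.0762 y 0.0185..0.0214 z -0.0337..0.0091
112 214 236 x 0.0742 y -0.0222..-0.0192 z -0.0337..0.0067
112 323 345 x 0.0742 y 0.0184..0.0213 z -0.0341..0.0073
118 215 237 x 0.0721 y -0.0221..-0.0192 z -0.0344..0.0093
118 322 345 x 0.0722 y 0.0185..0.0216 z -0.0342..0.0098
124 215 237 x 0.0701 y -0.0222..-0.0193 z -0.0344..0.0090
124 322 345 x 0.0701 y 0.0184..0.0215 z -0.0338..0.0091
130 215 237 x 0.0680 y -0.0222..-0.0192 z -0.0332..0.0071
130 324 344 x 0.0682 y 0.0185..0.0214 z -0.0341..0.0016
136 215 237 x 0.0660 y -0.0224..-0.0192 z -0.0336..0.0067
136 322 344 x 0.0660 y 0.0185..0.0215 z -0.0338..0.0074
142 216 237 x 0.0639 y -0.0220..-0.0192 z -0.0341
[... 864 characters left out ...]
.0317
178 301 342 x 0.0520 y 0.0070..0.0214 z -0.0345..-0.0320
184 232 327 x 0.0429 y -0.0218..0.0210 z -0.0232..0.0034
190 228 331 x 0.0430 y -0.0219..0.0209 z -0.0239..-0.0094
196 224 274 x 0.0429 y -0.0219..-0.0025 z -0.0236..-0.0210
196 276 335 x 0.0430 y -0.0018..0.0212 z -0.0236..-0.0207
202 220 256 x 0.0424 y -0.0224..-0.0091 z -0.0304..-0.0283
202 258 302 x 0.0424 y -0.0083..0.0079 z -0.0307..-0.0280
202 304 338 x 0.0424 y 0.0086..0.0212 z -0.0311..-0.0281
208 220 338 x 0.0401 y -0.0225..0.0211 z -0.0315..-0.0280
214 267 292 x 0.0377 y -0.0051..0.0043 z -0.0306..-0.0278
220 266 292 x 0.0355 y -0.0055..0.0043 z -0.0308..-0.0278
226 266 292 x 0.0332 y -0.0055..0.0042 z -0.0312..-0.0281
```

View pics/w4.png

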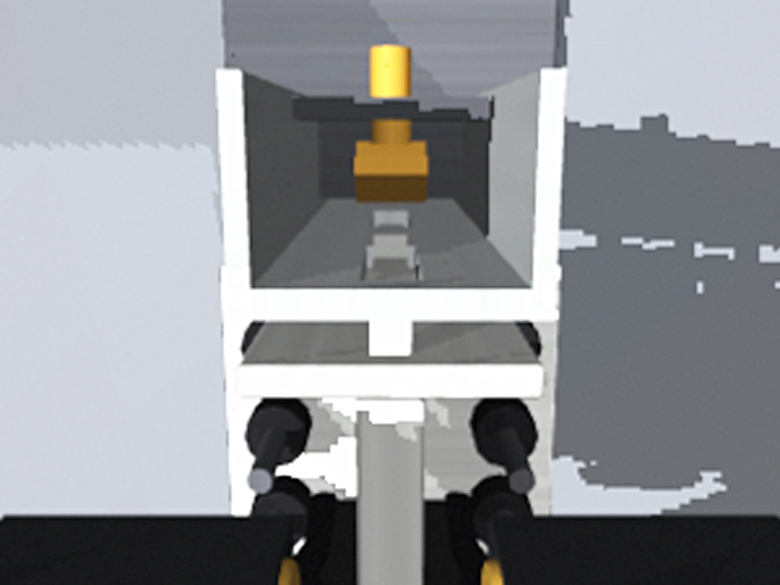

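The picture shows the toe already through the slot at (391,245), with the catch block at (391,165). Hook and slot agree within 0.3 mm, there is no contact force, and a 7.3 mm gap is left. I advance 6.8 mm.

play_rows(
  commands=[
    [[0.003,-0.0004,0,0,0,0,1],[0.0055,-0.0008,0,0,0,0,1],[0.0067,-0.001,0,0,0,0,1],[0.0067,-0.001,0,0,0,0,1],[0.0067,-0.001,0,0,0,0,1]],
  ],
)

```text
time_s: 8.15
tcp_pos: [0.6304, -0.0181, 0.1855]
ee_rot: [[0.99, -0.138, -0.0], [-0.138, -0.99, -0.0], [-0.0, 0.0, -1.0]]
wrist_force: [-0.0, -0.2, -4.2]
gripper_width: 0.113
```

```bash
python3 fit.py w5 | awk 'NR==1||/^(148|16[0-9]|17[0-9]|18[0-9]|19[0-9]) /'
```

```text
{'time_s': 8.15, 'joints': [13.0293, 24.1085, -1.7985, -0.003, -64.1076, 69.016], 'tcp_pos': [0.6304, -0.0181, 0.1855], 'ee_rot': [[0.9904, -0.1384, -0.0003], [-0.1384, -0.9904, -0.0], [-0.0003, 0.0, -1.0]], 'wrist_force': [-0.0329, -0.1985, -4.2112]}
148 216 237 x 0.0618 y -0.0222..-0.0192 z -0.0340..0.0068
148 321 343 x 0.0617 y 0.0184..0.0212 z -0.0344..0.0090
160 216 237 x 0.0575 y -0.0224..-0.0193 z -0.0341..0.0049
160 273 285 x 0.0529 y -0.0034..0.0021 z 0.0068..0.0083
160 321 343 x 0.0575 y 0.0184..0.0216 z -0.0341..0.0078
166 216 238 x 0.0553 y -0.0224..-0.0194 z -0.0341..0.0087
166 272 286 x 0.0529 y -0.0035..0.0022 z -0.0123..-0.0105
166 321 342 x 0.0553 y 0.0183..0.0214 z -0.0341..0.0074
172 217 269 x 0.0483 y -0.0220..-0.0051 z -0.0343..0.0041
172 272 287 x 0.0523 y -0.0033..0.0024 z -0.0237..-0.0217
172 289 342 x 0.0482 y 0.0040..0.0214 z -0.0340..0.0098
178 217 269 x 0.0483 y -0.0224..-0.0050 z -0.0340..-0.0029
178 272 287 x 0.0500 y -0.0033..0.0024 z -0.0237..-0.0216
178 290 342 x 0.0482 y 0.0040..0.0216 z -0.0343..-0.0059
184 217 341 x 0.0482 y -0.0226..0.0210 z -0.0349..-0.0237
190 218 280 x 0.0476 y -0.0223..-0.0002 z -0.0346..-0.0313
190 282 341 x 0.0477 y 0.0005..0.0212 z -0.0343..-0.0318
196 218 341 x 0.0455 y -0.0222..0.0215 z -0.0347..-0.0313
```

play_rows(
  commands=[
    [[0.0009,-0.0001,0,0,0,0,1],[0.0009,-0.0001,0,0,0,0,1],[0.0009,-0.0001,0,0,0,0,1],[0.0009,-0.0001,0,0,0,0,1]],
  ],
)

```text
time_s: 8.6
tcp_pos: [0.6313, -0.0182, 0.1856]
ee_rot: [[0.99, -0.138, -0.0], [-0.138, -0.99, 0.0], [-0.0, 0.0, -1.0]]
wrist_force: [-1.0, -0.1, -4.8]
gripper_width: 0.111
```

play_rows(
  commands=[
    [[0,0,-0.001,0,0,0,1],[0,0,-0.002,0,0,0,1],[0,0,-0.003,0,0,0,1],[0,0,-0.003,0,0,0,1]],
  ],
)

```text
time_s: 9.0
tcp_pos: [0.6312, -0.0182, 0.1822]
ee_rot: [[0.99, -0.138, -0.001], [-0.138, -0.99, -0.0], [-0.001, 0.0, -1.0]]
wrist_force: [-0.1, -0.7, -3.2]
gripper_width: 0.112
```

```bash
python3 fit.py w6 | awk 'NR==1||/^(148|16[0-9]|17[0-9]|18[0-9]|19[0-9]) /'
```

```text
{'time_s': 9.0, 'joints': [13.0029, 24.3369, -1.918, -0.0075, -63.7782, 69.0458], 'tcp_pos': [0.6312, -0.0182, 0.1822], 'ee_rot': [[0.9904, -0.1384, -0.0006], [-0.1384, -0.9904, -0.0], [-0.0006, 0.0001, -1.0]], 'wrist_force': [-0.1442, -0.6801, -3.2006]}
148 214 231 x 0.0625 y -0.0223..-0.0194 z -0.0375..-0.0139
148 233 237 x 0.0591 y -0.0196..-0.0194 z -0.0077..0.0062
148 321 345 x 0.0620 y 0.0183..0.0215 z -0.0371..0.0092
160 215 222 x 0.0587 y -0.0221..-0.0199 z -0.0373..-0.0360
160 224 237 x 0.0562 y -0.0197..-0.0193 z -0.0335..0.0048
160 273 285 x 0.0529 y -0.0034..0.0020 z 0.0068..0.0083
160 321 344 x 0.0576 y 0.0184..0.0214 z -0.0372..0.0083
166 215 238 x 0.0554 y -0.0222..-0.0193 z -0.0370..0.0092
166 272 286 x 0.0529 y -0.0035..0.0022 z -0.0123..-0.0099
166 321 344 x 0.0557 y 0.0184..0.0214 z -0.0372..0.0068
172 215 269 x 0.0475 y -0.0222..-0.0052 z -0.0375..0.0083
172 272 287 x 0.0524 y -0.0032..0.0024 z -0.0242..-0.0216
172 290 344 x 0.0475 y 0.0044..0.0215 z -0.0372..0.0084
178 215 269 x 0.0475 y -0.0224..-0.0050 z -0.0379..-0.0020
178 272 287 x 0.0500 y -0.0033..0.0024 z -0.0235..-0.0216
178 290 320 x 0.0474 y 0.0040..0.0166 z -0.0092..-0.0054
178 322 343 x 0.0514 y 0.0174..0.0212 z -0.0378..-0.0063
184 216 343 x 0.0475 y -0.0220..0.0215 z -0.0377..0.0023
190 216 343 x 0.0474 y -0.0223..0.0214 z -0.0372..-0.0303
196 216 342 x 0.0462 y -0.0223..0.0213 z -0.0376..-0.0351
```

play_rows(
  commands=[
    [[0,0,-0.001,0,0,0,1],[0,0,-0.002,0,0,0,1],[0,0,-0.003,0,0,0,1],[0,0,-0.003,0,0,0,1]],
  ],
)

```text
time_s: 9.45
tcp_pos: [0.6312, -0.0182, 0.1793]
ee_rot: [[0.99, -0.138, -0.0], [-0.138, -0.99, -0.0], [-0.0, 0.0, -1.0]]
wrist_force: [0.6, 0.0, -3.9]
gripper_width: 0.114
```

play_rows(
  commands=[
    [[0,0,-0.001,0,0,0,1],[0,0,-0.002,0,0,0,1],[0,0,-0.003,0,0,0,1],[0,0,-0.003,0,0,0,1]],
  ],
)

```text
time_s: 9.85
tcp_pos: [0.6312, -0.0182, 0.1763]
ee_rot: [[0.99, -0.138, -0.001], [-0.138, -0.99, -0.0], [-0.001, 0.0, -1.0]]
wrist_force: [-0.7, 0.7, -4.7]
gripper_width: 0.114
```

play_rows(
  commands=[
    [[0,0,-0.001,0,0,0,1],[0,0,-0.002,0,0,0,1],[0,0,-0.003,0,0,0,1],[0,0,-0.003,0,0,0,1]],
  ],
)

```text
time_s: 10.25
tcp_pos: [0.6312, -0.0182, 0.1733]
ee_rot: [[0.99, -0.138, -0.001], [-0.138, -0.99, -0.0], [-0.0, 0.0, -1.0]]
wrist_force: [-0.1, 1.1, -3.8]
gripper_width: 0.116
```

play_rows(
  commands=[
    [[0,0,-0.001,0,0,0,1],[0,0,-0.002,0,0,0,1],[0,0,-0.003,0,0,0,1],[0,0,-0.003,0,0,0,1]],
  ],
)

```text
time_s: 10.65
tcp_pos: [0.6312, -0.0182, 0.1703]
ee_rot: [[0.99, -0.138, -0.0], [-0.138, -0.99, -0.0], [-0.0, 0.0, -1.0]]
wrist_force: [-0.0, -1.0, -3.6]
gripper_width: 0.115
```

play_rows(
  commands=[
    [[0,0,-0.001,0,0,0,1],[0,0,-0.002,0,0,0,1],[0,0,-0.003,0,0,0,1],[0,0,-0.003,0,0,0,1]],
  ],
)

```text
time_s: 11.05
tcp_pos: [0.6312, -0.0182, 0.1675]
ee_rot: [[0.99, -0.138, -0.0], [-0.138, -0.99, -0.0], [-0.0, 0.0, -1.0]]
wrist_force: [-0.3, 0.1, -3.4]
gripper_width: 0.111
```

play_rows(
  commands=[
    [[0,0,-0.001,0,0,0,1],[0,0,-0.002,0,0,0,1],[0,0,-0.002,0,0,0,1]],
  ],
)

```text
time_s: 11.35
tcp_pos: [0.6313, -0.0183, 0.1664]
ee_rot: [[0.99, -0.138, 0.0], [-0.138, -0.99, -0.0], [0.0, 0.0, -1.0]]
wrist_force: [-3.6, 0.2, 2.2]
gripper_width: 0.111
```

play_rows(
  commands=[
    [[0,0,-0.001,0,0,0,1],[0,0,-0.002,0,0,0,1],[0,0,-0.002,0,0,0,1]],
  ],
)

```text
time_s: 11.65
tcp_pos: [0.6312, -0.0183, 0.1638]
ee_rot: [[0.99, -0.138, 0.0], [-0.138, -0.99, -0.0], [0.0, 0.0, -1.0]]
wrist_force: [-3.6, -0.2, 2.6]
gripper_width: 0.112
```

Catch contact felt at TCP z ≈ 0.167 m (about 6 N). Home should be at about 0.154–0.157.

play_rows(
  commands=[
    [[0,0,-0.001,0,0,0,1],[0,0,-0.002,0,0,0,1],[0,0,-0.002,0,0,0,1]],
  ],
)

```text
time_s: 11.95
tcp_pos: [0.631, -0.0182, 0.1613]
ee_rot: [[0.99, -0.139, -0.001], [-0.139, -0.99, 0.0], [-0.001, -0.0, -1.0]]
wrist_force: [-2.8, 1.0, -4.3]
gripper_width: 0.113
```

play_rows(
  commands=[
    [[0,0,-0.001,0,0,0,1],[0,0,-0.002,0,0,0,1],[0,0,-0.002,0,0,0,1]],
  ],
)

```text
time_s: 12.25
tcp_pos: [0.6309, -0.0182, 0.1583]
ee_rot: [[0.99, -0.139, -0.002], [-0.139, -0.99, 0.0], [-0.002, 0.0, -1.0]]
wrist_force: [-3.6, -0.1, -3.6]
gripper_width: 0.111
```

play_rows(
  commands=[
    [[0,0,-0.0005,0,0,0,1],[0,0,-0.001,0,0,0,1],[0,0,-0.001,0,0,0,1]],
  ],
)

```text
time_s: 12.55
tcp_pos: [0.6309, -0.0182, 0.1582]
ee_rot: [[0.99, -0.138, -0.001], [-0.138, -0.99, -0.0], [-0.001, 0.0, -1.0]]
wrist_force: [-4.5, 0.8, -2.2]
gripper_width: 0.111
```

play_rows(
  commands=[
    [[0,0,-0.0005,0,0,0,1],[0,0,-0.001,0,0,0,1],[0,0,-0.001,0,0,0,1]],
  ],
)

```text
time_s: 12.85
tcp_pos: [0.6313, -0.0182, 0.1576]
ee_rot: [[0.99, -0.138, -0.0], [-0.138, -0.99, 0.0], [-0.0, 0.0, -1.0]]
wrist_force: [-4.4, 0.2, -0.7]
gripper_width: 0.112
```

play_rows(
  commands=[
    [[0,0,-0.0005,0,0,0,1],[0,0,-0.001,0,0,0,1],[0,0,-0.001,0,0,0,1]],
  ],
)

```text
time_s: 13.15
tcp_pos: [0.6317, -0.0182, 0.1564]
ee_rot: [[0.99, -0.138, 0.001], [-0.138, -0.99, 0.0], [0.001, -0.0, -1.0]]
wrist_force: [-2.2, 1.4, -3.1]
gripper_width: 0.116
```

play_rows(
  commands=[
    [[0,0,-0.0005,0,0,0,1],[0,0,-0.001,0,0,0,1],[0,0,-0.001,0,0,0,1]],
  ],
)

```text
time_s: 13.45
tcp_pos: [0.6317, -0.0182, 0.1558]
ee_rot: [[0.99, -0.138, 0.001], [-0.138, -0.99, -0.0], [0.001, -0.0, -1.0]]
wrist_force: [-1.8, 0.5, -2.2]
gripper_width: 0.11
```

play_rows(
  commands=[
    [[0,0,-0.0005,0,0,0,1],[0,0,-0.0005,0,0,0,1],[0,0,-0.0005,0,0,0,1]],
  ],
)

```text
time_s: 13.75
tcp_pos: [0.6317, -0.0182, 0.1557]
ee_rot: [[0.99, -0.138, 0.001], [-0.138, -0.99, -0.0], [0.001, -0.0, -1.0]]
wrist_force: [-3.2, 0.3, 1.3]
gripper_width: 0.111
```

play_rows(
  commands=[
    [[0,0,-0.0005,0,0,0,1],[0,0,-0.0005,0,0,0,1],[0,0,-0.0005,0,0,0,1]],
  ],
)

```text
time_s: 14.05
tcp_pos: [0.6316, -0.0182, 0.1556]
ee_rot: [[0.99, -0.138, 0.001], [-0.138, -0.99, -0.0], [0.001, -0.0, -1.0]]
wrist_force: [-3.7, 1.7, 5.0]
gripper_width: 0.111
```

play_rows(
  commands=[
    [[0,0,-0.0006,0,0,0,1],[0,0,-0.0006,0,0,0,1],[0,0,-0.0006,0,0,0,1]],
  ],
)

```text
time_s: 14.35
tcp_pos: [0.6316, -0.0182, 0.1555]
ee_rot: [[0.99, -0.138, 0.001], [-0.138, -0.99, -0.0], [0.001, 0.0, -1.0]]
wrist_force: [-5.3, 1.8, 6.9]
gripper_width: 0.114
```

```bash
python3 - <<'E'
from h import *
import pickle
s=r.sense();c=r.capture("wrist");save(c,"w7",(180,60,380,210),4);pickle.dump((c,s),open("w7.pkl","wb"))
P=cloud(c,s);R=np.array(s["ee_rot"]);Q=(P-s["tcp_pos"])@R
m=(abs(Q[...,1])<.022)&(Q[...,2]<-.05)&(Q[...,2]>-.075)&(Q[...,0]>.04)&(Q[...,0]<.06);print("posttop",np.median(Q[m],0))
m=(abs(Q[...,1])<.004)&(Q[...,2]<-.024)&(Q[...,2]>-.036)&(Q[...,0]>.02)&(Q[...,0]<.036);print("lug",np.median(Q[m],0))
m=(abs(Q[...,0]-.0435)<.003)&(Q[...,2]<-.01)&(Q[...,2]>-.02)&(abs(Q[...,1])<.03);print("plate x",np.median(Q[m],0),s["wrist_force"])
E
```

```text
posttop [ 0.04702677  0.00029274 -0.06261709]
lug [ 0.02622552  0.00014555 -0.02976529]
plate x [ 0.0440312   0.00299376 -0.01314445] [-5.25405976  1.75829256  6.94548449]
```

View pics/w7.png

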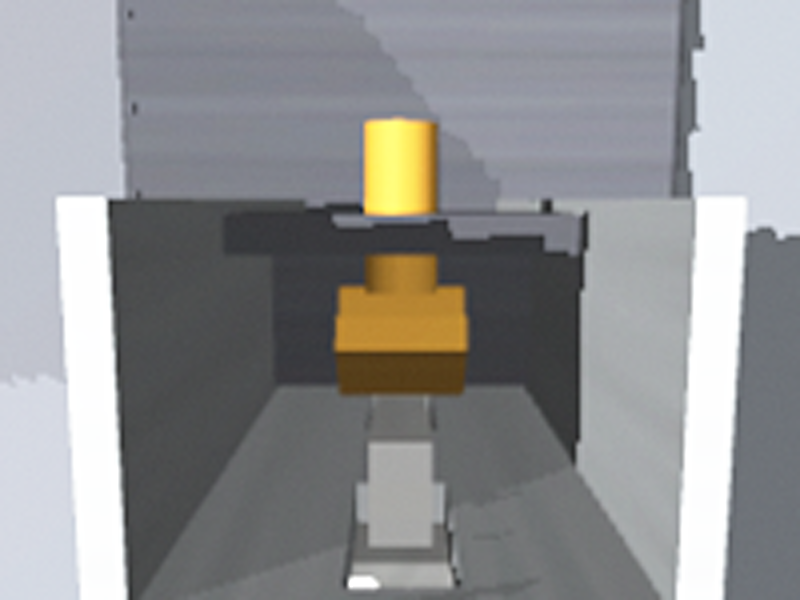

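The picture shows the brass catch block (400,340) over the toe end of the upper hook's finger (400,400), with the plate against the web. The rack origin is at 73.2 mm, within the home range, and the stop came 11 mm after catch contact. I bring the push up to about 15 N.

play_rows(
  commands=[
    [[0,0,-0.0006,0,0,0,1],[0,0,-0.0006,0,0,0,1],[0,0,-0.0006,0,0,0,1]],
  ],
)

```text
time_s: 14.7
tcp_pos: [0.6316, -0.0182, 0.1554]
ee_rot: [[0.99, -0.138, 0.002], [-0.138, -0.99, -0.0], [0.002, 0.0, -1.0]]
wrist_force: [-5.9, 1.8, 9.3]
gripper_width: 0.113
```

```bash
python3 - <<'E'
from h import *
import pickle
for n,zt,xf in(("w4",-.0338,.0543),("w7",-.0626,None)):
    c,s=pickle.load(open(n+".pkl","rb"));P=cloud(c,s);R=np.array(s["ee_rot"]);Q=(P-s["tcp_pos"])@R
    im=c["image"].astype(int);m=(im[...,0]>110)&(im[...,2]<90)&(im[...,0]-im[...,2]>60)&(abs(Q[...,1])<.02)&(Q[...,2]<.08)&(Q[...,0]<.11)&(np.arange(420)[:,None]<200)
    A=P[m];A2=(A-[0.67,-.024,0])@np.array([[.9904,.1384,0],[-.1384,.9904,0],[0,0,1]]).T@np.eye(3)
    ax=A@np.array([.9904,-.1384,0]);print(n,len(A),"x pctl",np.percentile(ax,[1,5,25,50,75,95,99]).round(4),"z",np.percentile(A[:,2],[1,50,99]).round(4))
    w=(Q[...,2]-zt<.003)&(Q[...,2]-zt>-.003)&(abs(Q[...,1])<.017)&(Q[...,0]>.03);print(" web back x",(P[w]@np.array([.9904,-.1384,0])).max().round(4),np.percentile(P[w]@np.array([.9904,-.1384,0]),[5,50,95]).round(4))
E
```

```text
w4 613 x pctl [0.6874 0.6879 0.6898 0.6921 0.6966 0.7086 0.7105] z [0.1402 0.1512 0.1588]
 web back x 0.6753 [0.6713 0.6732 0.6751]
w7 797 x pctl [0.6877 0.6881 0.6898 0.6921 0.6961 0.7086 0.7103] z [0.1464 0.1511 0.1586]
 web back x 0.6756 [0.6714 0.6736 0.6752]
```

The catch's position matches the picture taken before contact within 0.1–0.3 mm, so it has snapped back. I go on to 15 N.

play_rows(
  commands=[
    [[0,0,-0.0004,0,0,0,1],[0,0,-0.0009,0,0,0,1],[0,0,-0.0009,0,0,0,1]],
  ],
)

```text
time_s: 15.0
tcp_pos: [0.6316, -0.0183, 0.1553]
ee_rot: [[0.991, -0.137, 0.002], [-0.137, -0.991, -0.001], [0.002, 0.0, -1.0]]
wrist_force: [-8.3, 2.4, 11.7]
gripper_width: 0.113
```

play_rows(
  commands=[
    [[0,0,-0.0004,0,0,0,1],[0,0,-0.0008,0,0,0,1],[0,0,-0.0008,0,0,0,1]],
  ],
)

```text
time_s: 15.3
tcp_pos: [0.6316, -0.0183, 0.1553]
ee_rot: [[0.991, -0.137, 0.002], [-0.137, -0.991, -0.001], [0.002, 0.0, -1.0]]
wrist_force: [-8.5, 2.1, 15.8]
gripper_width: 0.111
```

Reading 15.8 N (noise about ±1). I hold, then check.

play_rows(
  commands=[
    [[0,0,0.0001,0,0,0,1],[0,0,0.0001,0,0,0,1],[0,0,0.0001,0,0,0,1]],
  ],
)

```text
time_s: 15.6
tcp_pos: [0.6316, -0.0182, 0.1553]
ee_rot: [[0.991, -0.137, 0.002], [-0.137, -0.991, -0.001], [0.002, 0.0, -1.0]]
wrist_force: [-8.1, 2.6, 13.6]
gripper_width: 0.11
```

play_rows(
  commands=[
    [[0,0,0,0,0,0,1],[0,0,0,0,0,0,1],[0,0,0,0,0,0,1]],
  ],
)

```text
time_s: 15.9
tcp_pos: [0.6316, -0.0183, 0.1553]
ee_rot: [[0.991, -0.137, 0.002], [-0.137, -0.991, -0.001], [0.002, 0.0, -1.0]]
wrist_force: [-7.5, 2.2, 14.0]
gripper_width: 0.11
```

play_rows(
  commands=[
    [[0,0,0,0,0,0,1],[0,0,0,0,0,0,1],[0,0,0,0,0,0,1]],
  ],
)

```text
time_s: 16.2
tcp_pos: [0.6316, -0.0183, 0.1553]
ee_rot: [[0.991, -0.137, 0.002], [-0.137, -0.991, -0.001], [0.002, 0.0, -1.0]]
wrist_force: [-9.2, 2.8, 15.4]
gripper_width: 0.113
```

play_rows(
  commands=[
    [[0,0,0,0,0,0,1],[0,0,0,0,0,0,1],[0,0,0,0,0,0,1]],
  ],
)

```text
time_s: 16.5
tcp_pos: [0.6316, -0.0183, 0.1553]
ee_rot: [[0.991, -0.137, 0.002], [-0.137, -0.991, -0.001], [0.002, 0.0, -1.0]]
wrist_force: [-7.7, 3.0, 14.7]
gripper_width: 0.115
```

play_rows(
  commands=[
    [[0,0,0,0,0,0,1],[0,0,0,0,0,0,1],[0,0,0,0,0,0,1]],
  ],
)

```text
time_s: 16.8
tcp_pos: [0.6316, -0.0182, 0.1553]
ee_rot: [[0.991, -0.137, 0.002], [-0.137, -0.991, -0.001], [0.002, 0.0, -1.0]]
wrist_force: [-8.1, 2.1, 13.0]
gripper_width: 0.112
```

The push held at about 14 N (13.0–15.4) for 1.5 s with no further sinking. I unload, open, and retreat upward and back.

play_rows(
  commands=[
    [[0,0,0.001,0,0,0,1],[0,0,0.002,0,0,0,1],[0,0,0.0025,0,0,0,1],[0,0,0.0025,0,0,0,0.8],[0,0,0.0025,0,0,0,0.5]],
  ],
)

```text
time_s: 17.3
tcp_pos: [0.6323, -0.0182, 0.154]
ee_rot: [[0.99, -0.138, 0.002], [-0.138, -0.99, 0.0], [0.002, -0.001, -1.0]]
wrist_force: [-0.2, 0.4, 0.1]
gripper_width: 0.214
```

play_rows(
  commands=[
    [[0,0,0,0,0,0,0.3],[0,0,0,0,0,0,0.3],[0,0,0,0,0,0,0.3],[0,0,0,0,0,0,0.3],[0,0,0,0,0,0,0.3]],
  ],
)

```text
time_s: 17.8
tcp_pos: [0.6314, -0.0182, 0.1542]
ee_rot: [[0.99, -0.138, 0.0], [-0.138, -0.99, -0.0], [0.0, 0.0, -1.0]]
wrist_force: [0.3, 0.4, -0.2]
gripper_width: 0.65
```

play_rows(
  commands=[
    [[0,0,0.01,0,0,0,0.3],[0,0,0.03,0,0,0,0.3],[0,0,0.06,0,0,0,0.3],[0,0,0.08,0,0,0,0.3],[-0.02,0,0.09,0,0,0,0.3]],
  ],
)

```text
time_s: 18.3
tcp_pos: [0.6137, -0.0182, 0.2471]
ee_rot: [[0.99, -0.138, 0.006], [-0.138, -0.99, 0.0], [0.006, -0.001, -1.0]]
wrist_force: [-1.5, 0.1, 0.2]
gripper_width: 0.698
```

play_rows(
  commands=[
    [[-0.03,0,0.02,0,0,0,0.3],[-0.06,0,0.04,0,0,0,0.3],[-0.07,0,0.04,0,0,0,0.3],[-0.07,0,0.04,0,0,0,0.3],[-0.07,0,0.04,0,0,0,0.3]],
  ],
)

```text
time_s: 18.8
tcp_pos: [0.5416, -0.0181, 0.2839]
ee_rot: [[0.99, -0.138, -0.0], [-0.138, -0.99, 0.0], [-0.0, -0.0, -1.0]]
wrist_force: [0.9, 0.6, -0.1]
gripper_width: 0.702
```

```bash
python3 - <<'E'
from h import *
s=r.sense();c=r.capture("wrist");save(c,"w8",(100,0,460,270),2.1)
print({k:np.round(s[k],4).tolist() for k in("time_s","tcp_pos","wrist_force","gripper_width")})
P=cloud(c,s);d=np.array([.9904,-.1384,0]);l=np.array([.1384,.9904,0]);o=np.array([.631,-.0182,0])
X=(P-o)@d;Y=(P-o)@l;Z=P[...,2]
m=(abs(Y)<.004)&(Z>.17)&(Z<.2)&(X>-.01)&(X<.036);print("lug top z",np.median(Z[m]),m.sum())
m=(abs(Y)<.022)&(Z>.205)&(Z<.235)&(X>.03)&(X<.07);print("post top z",np.median(Z[m]),m.sum())
t=r.capture("top");sc=r.capture("scene");save(sc,"s2",s=1.0);save(t,"t2")
cv2.imwrite("pics/end.png",np.vstack([cv2.resize(cv2.imread("pics/w8.png"),(540,400))[:,:],cv2.resize(np.hstack([cv2.imread("pics/s2.png"),cv2.imread("pics/t2.png")]),(540,200))]))
E
```

```text
{'time_s': 18.8, 'tcp_pos': [0.5416, -0.0181, 0.2839], 'wrist_force': [0.8773, 0.5691, -0.0758], 'gripper_width': 0.7022}
lug top z 0.18534197565672128 905
post top z 0.21390940086944693 585
```

View pics/end.png

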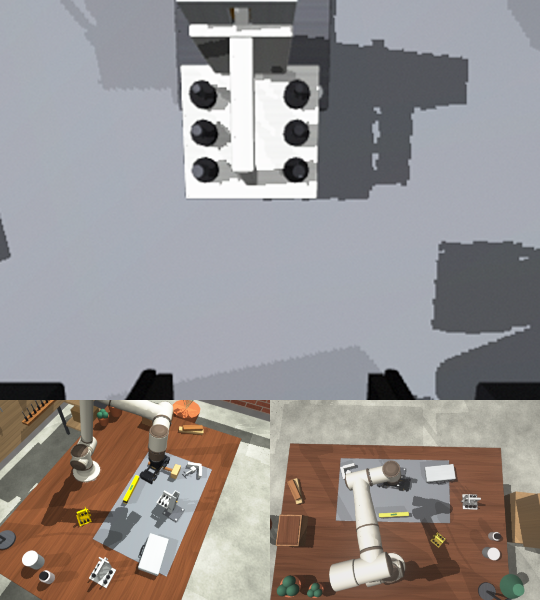

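The last pictures show the rack hanging straight on the post and the gripper clear of it. The lug top is at z 0.185 m, against 0.186 m when held home, and the other things are undisturbed. I hand in.

```bash
python3 -c "
from station import r
print(r.finish_job())"
```

```text
the job is handed in; nothing more can be done
None
```

The drill bit rack is hung on the post and locked, and the job is handed in at about 19 s of the 54 s allowed. No verdict was reported.

**What I did:**
- Gripped the rack by its lug and lined it up with the post by the wrist camera: hook to slot within 0.3 mm, yaw within 0.1°.
- Passed both hooks in and lowered it. I felt the catch at about 6 N, then the hard stop about 11 mm lower.
- Kept up a steady push for 1.5 s, then let go and backed away.

**Last checks:**
- **Home:** the rack origin is about 73 mm above the post's, inside the 70.5–86 mm range. After release the lug top was at z 0.185 m, against 0.186 m when held home.
- **Catch:** it is back at its rest position within 0.1–0.3 mm, judged from the pictures.
- **Push:** the wrist read 13.0–15.4 N during the hold, with 15.8 N the highest reading on the way up. The rack's weight adds about 3 N at the toe.
- **Bystanders:** the mallet, level, corner clamp and socket case looked undisturbed in the final pictures.

**Not confirmed or off:**
- I did no pull-up test of the lock.
- The last post-top reading was 0.214 m instead of the expected 0.219 m. I put this down to the mask picking up wall points and did not chase it.

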